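Run the hand-cranked tube mixer and stop it at the loading pointer

ROBOT

A 7-joint arm with a two-finger parallel gripper is mounted at the origin on the work surface. World frame = base frame: x ahead of the robot, y to its left, z up, the work surface at z = 0. Lengths are in mm, angles in rad, forces in N, time in s.
With the tool pointing down it reaches from about 425 to 975 mm from the base axis. Payload 16.7 kg.
Tool frame: the origin (TCP) lies midway between the tips of the shut fingers; the grasp point (between the pads) lies r.grip_point_offset behind it (r.grip_point_offset is the distance from the TCP to the grasp point, in mm); z points along the fingers, y is the line along which they close (so a half turn about z gives the same grasp; the last joint's range is limited). The gripper opens to 85 mm and grips with 20 to 120 N. Pads are 22 mm wide; open, the fingers measure 114 mm over their backs; the gripper's body (76 mm by 85 mm) begins 54 mm behind the grasp point. The pads swing forward as they close: fully open they stand 13 mm farther back than shut.
Start: joints at [-1.327, 0.426, 0.074, 1.606, -0.034, 1.111, -0.067], TCP at [258.375, 623.552, 209.702] pointing down, gripper open.
Joint ranges: [-2.85, 2.85], [-0.5, 2.14], [-1.23, 1.37], [0.21, 2.46], [-1.02, 4.16], [0.16, 2.05], [-2.73, 2.73]. Speed limits (rad/s): [1.89, 1.89, 2.39, 2.39, 3.01, 3.01, 3.01].

INTERFACE

Orientations are given as a unit quaternion [x, y, z, w].
In Python, from cell import sense, optics, r gives the robot as it stands.
- The arm moves only by the tool servo_tool, never from a script. Its argument "moves" is text: rows parted by semicolons, each of 7 numbers parted by spaces: the finger opening in m, from 0 to 0.0854, then the shift along the tool's x, y, z in m, then the turn, a rotation vector about the tool's x, y, z in degrees. In form: fingers dx dy dz wx wy wz; .... A call has 1 to 20 rows; each row is the pose to reach, as a shift and turn from the pose commanded when the call began, along the tool's axes at that moment; what a row does not reach only later rows make up. A row lasts 1/8 s, in which the tool goes at most 62.5 mm and 10.7 degrees, less where a joint would pass 70% of its speed; a pose out of reach is approached as far as the arm can. A call with a gripper value outside its range is refused whole. The fingers move at their own pace and stop on an object; "grip_force" is the grip in N (left out, the last holds). Time passes only in rows, so rows that repeat a pose let the fingers close. It gives the time, the measured TCP pose, the force, the opening and the grip force at its end, in the units of the state.
- sense(): the state, without advancing time (a new reading comes with each control period).
- optics.capture(name): name is "side" or "top" or "wrist"; returns a dict with "image" (420x560x3 uint8, red, green, blue), "fov_y" (degrees; the focal length in pixels is half the picture's height over the tangent of half this angle, whatever the lens; pixels are square), "cx", "cy" (the principal point, pixels), "dist_coeffs" ([k1, k2, p1, p2, k3] as OpenCV has them; the pictures are not rectified), "extrinsics" (4x4, takes a point from camera to world coordinates). Camera axes: x right, y down, z forward; pixel columns grow to the right and rows downward; lengths in mm; the calibration is good to about 2 mm. A picture is of the moment at which its call begins. There is no depth.
- r.job_done(): hands the job in; it is judged then, once.
The state is a dict: "time": time; "joint_pos": joint angles; "dq": joint speeds; "tau": joint torques, N m; "ee_pos": TCP position; "eef_rot": TCP orientation; "ft_force": force on the tool from outside, world axes, zero at the start; "wrist_torque": the same for the moment, N m; "opening": finger opening in mm; "grasp_force": force on a finger pad.
Only numpy, scipy, OpenCV 4.12 (cv2) and the standard library are available. Lean on these libraries where they do the work, as an engineer would, in place of code of your own. Each camera call takes 0.05 s, during which the arm holds its last target. There are 200 camera calls.

TASK

Mix the blood samples: take the crank knob and wind the tube mixer counter-clockwise (seen from above) until its rotor turns at 20 to 26 turns a minute, and keep it there for six seconds without ever going above 32; the rotor follows the crank only through a slipping fluid coupling, so watch the rotor itself. Then bring the rotor to rest with the metal tab on its rim in line with the pointer on the base, let go of the knob and draw back. Never run the rotor backwards, move it only by its crank, and leave the other things on the bench where they are.

Things in the scene. Friction and masses are not known exactly. Their poses are not given: they have to be found in the camera images.
- mixer: White round fixed base of the mixer, 256 mm across, 46 mm high. Origin: centre of its underside, on the rotor's upright axis. Its own -x axis runs from there to the pointer: a steel upright post 170 mm from the axis with a small finger pointing inward, 82 mm above the bench.
- carousel: The rotor: grey disc 224 mm across, 59 to 77 mm above the bench, with seven slanted capped tubes (up to 150 mm above the bench, within 125 mm of the axis); at the eighth, empty place a metal tab 24 mm wide sticks out of the rim. Origin: on the axis, under the disc; own -x points to the tab. Nominal 3 kg (truly 0.75 to 1.35 times that), inertia about its axis 0.018 kg m2.
- rotor (a joint): Angle of the rotor against the base, rad, growing counter-clockwise from above, not wrapped; at 0 and every whole turn (6.283) the tab is at the pointer. 20 to 26 turns a minute is 2.1 to 2.7 rad/s. No motor, no brake. Nominal bearing drag 0.006 N m per rad/s plus dry friction 0.012 N m.
- crank (a joint): Angle of the crank against the ROTOR, rad, counter-clockwise positive, not wrapped; at 0 the crank arm points away from the tab. Crank against base = rotor + crank. A fluid coupling drives the rotor with 0.02 N m per rad/s of this joint's speed, either way, and nothing else links them: to hold the rotor at 2.4 rad/s the crank turns about 3.7 rad/s against the base.
- tab (a point): Point on the rotor's tab, 130 mm from the axis, 76 mm above the bench; it turns with the rotor.
- pointer (a point): Fixed point just inside the tip of the pointer, 130 mm from the axis, 76 mm above the bench; the tab's point meets it when the rotor is at its mark.
- knob_grip (a point): Middle of the crank's white knob, the height to grip, 205 mm above the bench, 60 mm from the axis. Upright, round, 32 mm across, from 175 to 229 mm above the bench; it spins freely on its own pin, so the hand need not turn as it goes round. The flat steel crank arm below it has its top 171 mm above the bench; the crank turns without end either way.
- tube_rack: White rack 60 x 150 x 82 mm of capped tubes, loose on the bench, to be left alone. Origin: centre of its underside.
- sharps_box: Round yellow container with red lid, 116 mm across, 147 mm high, to be left alone. Origin: centre of its underside.
- spray_bottle: White spray bottle, 70 mm across, 193 mm high, to be left alone. Origin: centre of its underside.

How it is judged (in metres and radians):
On the way, in this order (a step that is already met when the one before it is completed fails the run):
1. the rotor turns counter-clockwise at 20 to 26 turns a minute for six seconds (velocity of joint rotor between 2.06 and 2.76 rad/s), for 5.8 s.
2. the rotor stands still with its tab at the pointer (horizontal distance between tab and pointer below 0.016 m and angular speed of carousel below 0.08 rad/s), for 0.3 s.
At the end, for the whole second after the job is handed in: The rotor and crank are at rest, the knob released, the tab's point within 16 mm of the pointer's (horizontal distance between tab and pointer below 0.016 m and angular speed of carousel below 0.05 rad/s and velocity of joint crank between -0.2 and 0.2 rad/s); the robot touches nothing.
It fails at once if the rotor goes above 32 turns a minute (velocity of joint rotor above 3.4 rad/s).
It fails at once if the rotor runs backwards (clockwise) (velocity of joint rotor below -0.4 rad/s).
It fails at once if a bystander is moved (distance of any of tube_rack, sharps_box, spray_bottle from where it was at the start of the episode above 0.02 m).
It fails at once if the rotor is pushed or braked by hand instead of by its crank (contact force between any of the arm, the fingers and carousel above 1 N).
It also fails if it takes over 58 s, if anything falls off the work surface, if the arm or the gripper's body presses on something with over 40 N, if the wrist force passes 120 N, or if a joint passes its speed limit or range.

## Working session

There is one attempt and no reset: what is moved stays moved. The work goes in short steps, Python scripts to look and compute and a tool call to move; the robot and the scene stay as the last step left them, time stands still between calls to the robot, and variables do not carry over. Pictures are saved under pics/ and viewed, at most 10 in all, crops included, and the job is handed in when it is done.

Besides the shell and the picture viewer there is one more tool, called after "Call:" as a command line: name --argument value ..., lists and objects as JSON in quotes. servo_tool: Moves the arm, as the interface text tells. Its arguments: {"type":"object","properties":{"moves":{"type":"string"},"grip_force":{"type":"number"}},"required":["moves"]}

```bash
ls; mkdir -p pics
python3 - <<'E'
from cell import sense, optics, r
import cv2,numpy as np
print(sense()); print(r.grip_point_offset)
ims=[]
for n in("top","side"):
    c=optics.capture(n); cv2.imwrite(f"pics/{n}0.png",c["image"][:,:,::-1]); print(n,c["fov_y"],c["cx"],c["cy"],c["dist_coeffs"],np.round(c["extrinsics"],4).tolist())
E
```

```text
pics
{'time': 0.0, 'joint_pos': array([-1.32751281,  0.4267279 ,  0.07383144,  1.60660789, -0.03410441,
        1.11078527, -0.06709725]), 'dq': array([-0.00040821, -0.00138298, -0.00048833, -0.00075463, -0.00116562,
       -0.00012153, -0.00142523]), 'tau': array([-3.33883440e-05, -9.49826288e+01,  3.76064301e+00, -4.63554955e+01,
        1.90758565e-02,  9.69915243e-03, -4.27010082e-05]), 'ee_pos': array([258.21454221, 623.1920387 , 209.01237346]), 'eef_rot': array([ 1.95138157e-01,  9.80775559e-01, -6.29306047e-04, -8.35158753e-05]), 'ft_force': array([0.33425996, 0.08886576, 0.20484401]), 'wrist_torque': array([ 0.05290362, -0.00269149, -0.04900174]), 'grasp_force': 0.0, 'opening': 85.98652432973608}
18.700000000000003
top 56.446591725670494 272.4986216084956 207.2663679615741 [-0.10706846  0.          0.          0.          0.        ] [[-0.0283, -0.9955, 0.09, 491.8564], [-0.9992, 0.0308, 0.0263, -23.4736], [-0.029, -0.0891, -0.9956, 1255.9414], [0.0, 0.0, 0.0, 1.0]]
side 53.906737271491245 274.8528031163868 213.97483431050756 [-0.06528622  0.          0.          0.          0.        ] [[0.7082, -0.507, 0.4914, 51.2021], [-0.7059, -0.4947, 0.5069, -583.7195], [-0.0139, -0.7058, -0.7082, 942.2311], [0.0, 0.0, 0.0, 1.0]]
```

View pics/top0.png

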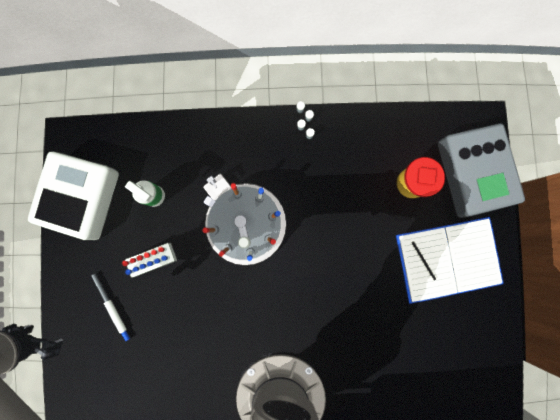

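View pics/side0.png

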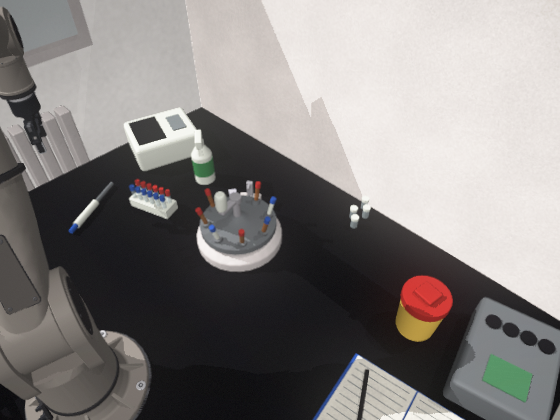

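Top view: mixer near (245,223), knob near (243,242), pointer post near (216,188), tubes leave a gap at the upper left. I'll zoom in.

```bash
cat > h.py <<'E'
from cell import sense, optics, r
import cv2,numpy as np
from scipy.spatial.transform import Rotation as R
def K(c):
    f=c["image"].shape[0]/2/np.tan(np.radians(c["fov_y"]/2)); return np.array([[f,0,c["cx"]],[0,f,c["cy"]],[0,0,1]])
def ray(c,uv):
    p=cv2.undistortPoints(np.array([[uv]],float),K(c),np.array(c["dist_coeffs"]))[0,0]
    E=np.array(c["extrinsics"]); return E[:3,3],E[:3,:3]@np.array([p[0],p[1],1])
def plane(c,uv,z):
    o,d=ray(c,uv); return o+d*(z-o[2])/d[2]
def proj(c,P):
    E=np.linalg.inv(np.array(c["extrinsics"])); rv=cv2.Rodrigues(E[:3,:3])[0]
    return cv2.projectPoints(np.array(P,float).reshape(-1,3),rv,E[:3,3],K(c),np.array(c["dist_coeffs"]))[0][:,0]
E
python3 - <<'E'
from h import *
c=optics.capture("top"); s=optics.capture("side")
a=cv2.resize(c["image"][165:285,185:305],(600,600),interpolation=cv2.INTER_CUBIC)
b=cv2.resize(s["image"][160:280,180:300],(600,600),interpolation=cv2.INTER_CUBIC)
cv2.imwrite("pics/topc.png",a[:,:,::-1]);cv2.imwrite("pics/sidec.png",b[:,:,::-1])
E
```

```text
(no output)
```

View pics/topc.png

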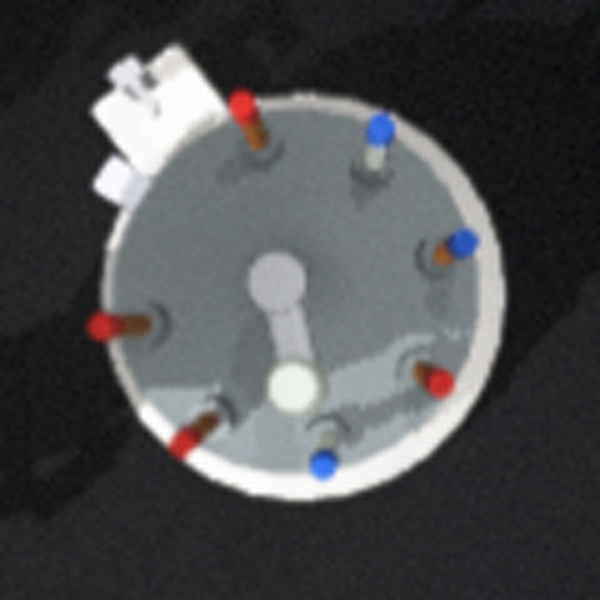

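View pics/sidec.png

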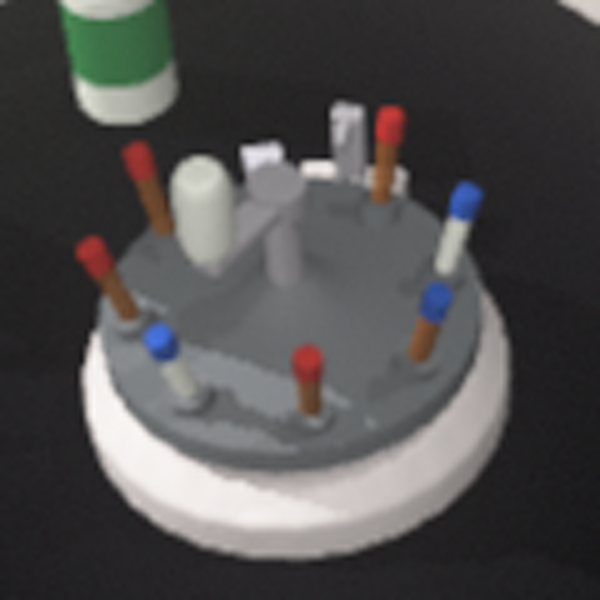

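Crops (5x, offsets (185,165) and (180,160)): in the top view the hub cap is at (278,280), the knob at (294,386), the pointer post head at (130,75) and the tab at (122,183). In the side view the hub cap is at (275,183).

Run:
```python
from h import *
c=optics.capture("top"); s=optics.capture("side")
T=lambda x,y:(185+x/5-.4,165+y/5-.4); S=lambda x,y:(180+x/5-.4,160+y/5-.4)
def tri(a,b):
    o1,d1=ray(c,a);o2,d2=ray(s,b);A=np.stack([d1,-d2],1);k=np.linalg.lstsq(A,o2-o1,rcond=None)[0]
    p,q=o1+k[0]*d1,o2+k[1]*d2; return np.round((p+q)/2,1),round(np.linalg.norm(p-q),1)
print("hub",tri(T(278,280),S(275,183)))
print("tri tab",tri(T(122,183),S(263,157)), "post",tri(T(125,72),S(347,108)))
# base circle: rim pts of white at z=46; bottom rims in crop
img=c["image"]
P=np.array([plane(c,T(*p),46)[:2] for p in [(300,500),(370,485),(450,430),(490,370),(506,300),(490,220),(440,145),(140,410),(200,475),(250,494)]])
A=np.c_[2*P,np.ones(len(P))];k=np.linalg.lstsq(A,(P**2).sum(1),rcond=None)[0];ctr=k[:2];print("base ctr",ctr,np.sqrt(k[2]+ctr@ctr))
kn=plane(c,T(294,386),229)[:2]
for nm,p in(("knob",kn),("tab",plane(c,T(122,183),77)[:2]),("post",plane(c,T(122,72),90)[:2])):
    v=p-ctr;print(nm,p,np.linalg.norm(v),np.degrees(np.arctan2(v[1],v[0])))
h=plane(c,T(278,280),175)[:2];print("hub z175",h)
```

```text
hub (array([555.8,  95.6, 172.9]), np.float64(1.3))
tri tab (array([623.7, 198.6,  83.9]), np.float64(3.9)) post (array([692. , 195.9,  83.6]), np.float64(4.1))
base ctr [553.30360325  95.47457539] 125.96090953014233
knob [496.04351886  82.64314844] 58.68017367217121 -167.36923902591263
tab [622.98300167 201.08628046] 126.52687782519149 56.5843829459
post [689.34938121 197.78323249] 170.22195809512775 36.94376633220274
hub z175 [555.16887368  95.80609688]
```

Cross-checks hold: the axis is at about (554.5, 95.6), the base radius fits at 126 (given 128), the post is 170 from the axis, and the knob is 59 from it at -167.5°. The rotor is at about +0.34 rad. Next I'll work out the approach in tool axes and calibrate the cap geometry for tracking the rotor.

```bash
cat >> h.py <<'E'
C=np.array([554.5,95.6])
PAT=np.array([1,1,-1,1,-1,-1,1])  # caps at tab+45k, red=1 blue=-1
def blobs(c,z=143):
    h=cv2.cvtColor(cv2.GaussianBlur(c["image"],(3,3),0),cv2.COLOR_RGB2HSV); out=[]
    for s,ms in((1,[((0,140,70),(8,255,255)),((172,140,70),(180,255,255))]),(-1,[((105,130,60),(128,255,255))])):
        m=sum(cv2.inRange(h,np.array(a),np.array(b)) for a,b in ms).astype(np.uint8)
        n,_,st,ce=cv2.connectedComponentsWithStats(m)
        for i in range(1,n):
            if 6<=st[i,4]<=90:
                v=plane(c,ce[i],z)[:2]-C; rr=np.hypot(*v)
                if 95<rr<140: out.append((s,np.arctan2(v[1],v[0]),rr,st[i,4]))
    return out
def rotor(c,z=143,post=POST if 'POST' in globals() else np.radians(36.9)):
    b=blobs(c,z); best=None
    for t in np.radians(np.arange(0,360,1)):
        sc=0
        for s,a,rr,_ in b:
            d=(a-t-np.arange(1,8)*np.pi/4+np.pi)%(2*np.pi)-np.pi
            sc+=(np.exp(-(d/0.12)**2)*PAT*s).sum()
        if best is None or sc>best[0]: best=(sc,t)
    t=best[1]; e=[]
    for s,a,rr,_ in b:
        d=(a-t-np.arange(1,8)*np.pi/4+np.pi)%(2*np.pi)-np.pi
        k=np.argmin(abs(d)); 
        if abs(d[k])<.25 and PAT[k]==s: e.append(d[k])
    t+=np.median(e) if e else 0
    return (t-post)%(2*np.pi), len(e), round(best[0],1)
def tool(dp,s=None):
    s=s or sense(); return R.from_quat(s["eef_rot"]).inv().apply(dp)
E
python3 - <<'E'
from h import *
for n in("top","side"):
    c=optics.capture(n)
    for b in blobs(c): print(n,b[0],np.round(np.degrees(b[1]),1),np.round(b[2:],1))
    print(rotor(c))
s=sense();p=s["ee_pos"];print(s["time"])
print(tool(np.array([496,82.6,262])-p), tool(np.array([496,82.6,188])-p))
E
```

```text
top 1 11.8 [105.7  34. ]
top 1 101.3 [107.5  32. ]
top 1 -124.0 [102.6  22. ]
top 1 146.1 [106.8  19. ]
top -1 -32.8 [103.8  23. ]
top -1 -78.5 [104.2  20. ]
top -1 -169.4 [104.5  17. ]
(np.float64(0.33928128563977766), 7, np.float64(6.9))
side 1 9.0 [102.7  44. ]
side 1 102.8 [98.1 35. ]
side 1 149.2 [103.2  42. ]
side 1 -122.6 [110.2  26. ]
side -1 -34.7 [107.  36.]
side -1 -79.0 [109.2  27. ]
side -1 -167.5 [104.7  28. ]
(np.float64(0.3570285262792977), 7, np.float64(6.6))
0.4
[-426.58178354 -408.72453894  -52.29962647] [-426.58096653 -408.70574495   21.70037114]
```

Call:
servo_tool --moves "0.08 -0.03 -0.03 -0.04; 0.08 -0.08 -0.075 -0.053"

```text
$.moves[0]: bad value
```

Call:
servo_tool --moves "0.08 -0.03 -0.03 -0.04 0 0 0; 0.08 -0.07 -0.067 -0.053 0 0 0; 0.08 -0.11 -0.105 -0.053 0 0 0; 0.08 -0.15 -0.144 -0.053 0 0 0; 0.08 -0.19 -0.182 -0.053 0 0 0; 0.08 -0.23 -0.22 -0.053 0 0 0; 0.08 -0.27 -0.259 -0.053 0 0 0; 0.08 -0.31 -0.297 -0.053 0 0 0; 0.08 -0.35 -0.335 -0.053 0 0 0; 0.08 -0.39 -0.374 -0.053 0 0 0; 0.08 -0.4266 -0.4087 -0.053 0 0 0; 0.08 -0.4266 -0.4087 -0.053 0 0 0; 0.08 -0.4266 -0.4087 -0.053 0 0 0; 0.08 -0.4266 -0.4087 -0.053 0 0 0"

```text
time: 2.15
ee_pos: [495.7, 83.7, 262.7]
eef_rot: [0.194, 0.981, 0.0, -0.0]
ft_force: [-0.2, -0.5, -0.5]
opening: 80.5
grasp_force: 0.0
```

Run:
```python
from h import *
c=optics.capture("wrist"); cv2.imwrite("pics/w1.png",c["image"][:,:,::-1])
s=sense();print(s["ee_pos"],s["time"],tool(np.array([496,82.6,188])-s["ee_pos"]))
print("proj knob top centre/ hub",proj(c,[[496,82.6,229],[554.5,95.6,173]]),K(c)[0,0])
for n in("top","side"): print(rotor(optics.capture(n)))
```

```text
[495.72232313  83.70392936 262.6908175 ] 2.2 [-0.69136318 -0.91998592 74.69062609]
proj knob top centre/ hub [[281.88252951 234.04423172]
 [328.3847143  272.44698828]] 371.70211686418986
(np.float64(0.34559478616916517), 4, np.float64(4.0))
(np.float64(0.35542715488275667), 7, np.float64(6.7))
```

View pics/w1.png

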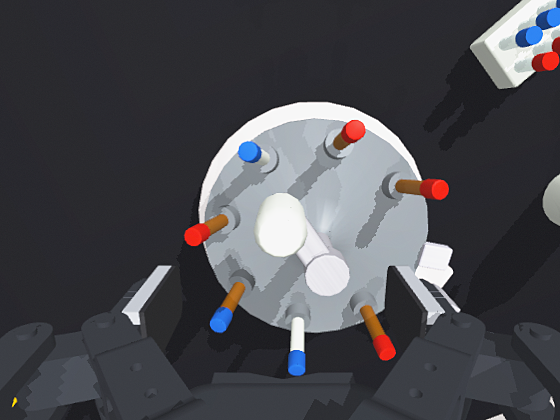

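Wrist view: knob centred near (281,230) and hub near (327,274), both within 4 px of prediction, between the open fingers. Descend and grip.

Call:
servo_tool --moves "0.08 -0.0007 -0.001 0.04 0 0 0; 0.08 -0.0007 -0.001 0.074 0 0 0; 0.08 -0.0007 -0.001 0.074 0 0 0; 0.02 -0.0007 -0.001 0.074 0 0 0; 0.02 -0.0007 -0.001 0.074 0 0 0; 0.02 -0.0007 -0.001 0.074 0 0 0; 0.02 -0.0007 -0.001 0.074 0 0 0; 0.02 -0.0007 -0.001 0.074 0 0 0" --grip_force 35

```text
time: 3.3
ee_pos: [496.8, 81.6, 189.7]
eef_rot: [0.195, 0.981, 0.001, 0.001]
ft_force: [-2.4, -0.9, 7.9]
opening: 30.1
grasp_force: 33.9
```

```bash
cat >> h.py <<'E'
def circ(phi0,angs):
    """rows for crank angles phi0+angs, radius 60, relative to point at phi0; returns tool mm"""
    a=phi0+np.asarray(angs); d=60*np.c_[np.cos(a)-np.cos(phi0),np.sin(a)-np.sin(phi0),0*a]
    return tool(d), np.degrees(a[-1])
def show(phi0,angs):
    t,e=circ(phi0,angs); print("; ".join("0.02 %.4f %.4f 0 0 0 0"%(x/1000,y/1000) for x,y,_ in t)); print("end deg",e, "end rad",np.radians(e))
E
python3 - <<'E'
from h import *
s=sense(); v=s["ee_pos"][:2]-C
print(s["time"],s["ee_pos"],s["opening"],s["grasp_force"],s["ft_force"],np.hypot(*v),np.arctan2(v[1],v[0]))
print(rotor(optics.capture("side")))
phi0=np.arctan2(v[1],v[0])%(2*np.pi)
w=np.minimum(3.7,np.arange(1,21)*0.6); ang=np.cumsum(w*.125)
show(phi0,ang)
E
```

```text
3.3 [496.77273518  81.63194355 189.71951201] 30.054773456395147 33.88330637826584 [-2.41102489 -0.9266236   7.88713504] 59.393128429309925 -2.9041892330247343
(np.float64(0.3568063392310791), 7, np.float64(6.7))
0.02 -0.0028 -0.0035 0 0 0 0; 0.02 -0.0091 -0.0099 0 0 0 0; 0.02 -0.0202 -0.0176 0 0 0 0; 0.02 -0.0371 -0.0236 0 0 0 0; 0.02 -0.0595 -0.0236 0 0 0 0; 0.02 -0.0840 -0.0130 0 0 0 0; 0.02 -0.1019 0.0080 0 0 0 0; 0.02 -0.1085 0.0347 0 0 0 0; 0.02 -0.1025 0.0615 0 0 0 0; 0.02 -0.0851 0.0829 0 0 0 0; 0.02 -0.0601 0.0942 0 0 0 0; 0.02 -0.0326 0.0932 0 0 0 0; 0.02 -0.0084 0.0801 0 0 0 0; 0.02 0.0073 0.0575 0 0 0 0; 0.02 0.0113 0.0303 0 0 0 0; 0.02 0.0028 0.0041 0 0 0 0; 0.02 -0.0165 -0.0154 0 0 0 0; 0.02 -0.0426 -0.0243 0 0 0 0; 0.02 -0.0698 -0.0207 0 0 0 0; 0.02 -0.0926 -0.0053 0 0 0 0
end deg 654.83323912066 end rad 11.428996074154854
```

Call:
servo_tool --moves "0.02 -0.0028 -0.0035 0 0 0 0; 0.02 -0.0091 -0.0099 0 0 0 0; 0.02 -0.0202 -0.0176 0 0 0 0; 0.02 -0.0371 -0.0236 0 0 0 0; 0.02 -0.0595 -0.0236 0 0 0 0; 0.02 -0.0840 -0.0130 0 0 0 0; 0.02 -0.1019 0.0080 0 0 0 0; 0.02 -0.1085 0.0347 0 0 0 0"

```text
time: 4.35
ee_pos: [611.6, 71.4, 189.8]
eef_rot: [0.196, 0.981, 0.0, 0.001]
ft_force: [-6.1, 1.3, 3.6]
opening: 30.2
grasp_force: 34.7
```

```bash
cat >> h.py <<'E'
def status(cam=True):
    s=sense(); v=s["ee_pos"][:2]-C
    print("t",s["time"],"pos",np.round(s["ee_pos"],1),"rad",np.round(np.hypot(*v),1),"phi",np.round(np.arctan2(v[1],v[0])%(2*np.pi),3),"open",np.round(s["opening"],1),"F",np.round(s["ft_force"],1),"dqmax",np.abs(s["dq"]).max().round(2))
    if cam:
        c=optics.capture("side"); a=rotor(c); d=optics.capture("side"); b=rotor(d); print("rotor",a,b,"w",np.round(((b[0]-a[0]+np.pi)%(2*np.pi)-np.pi)/.05,2))
E
python3 - <<'E'
from h import *
status()
p=np.cumsum(np.minimum(3.7,np.arange(1,9)*0.6)*.125)[-1]-2.9042
show(p,np.arange(1,21)*3.7*.125)
E
```

```text
t 4.35 pos [611.6  71.4 189.8] rad 62.0 phi 5.882 open 30.2 F [-6.1  1.3  3.6] dqmax 0.32
rotor (np.float64(0.7769705513404698), 7, np.float64(6.7)) (np.float64(0.8290930321083029), 7, np.float64(6.6)) w 1.04
0.02 0.0059 0.0269 0 0 0 0; 0.02 0.0232 0.0482 0 0 0 0; 0.02 0.0482 0.0597 0 0 0 0; 0.02 0.0757 0.0587 0 0 0 0; 0.02 0.0999 0.0456 0 0 0 0; 0.02 0.1157 0.0231 0 0 0 0; 0.02 0.1198 -0.0041 0 0 0 0; 0.02 0.1113 -0.0302 0 0 0 0; 0.02 0.0921 -0.0499 0 0 0 0; 0.02 0.0661 -0.0589 0 0 0 0; 0.02 0.0388 -0.0553 0 0 0 0; 0.02 0.0160 -0.0399 0 0 0 0; 0.02 0.0024 -0.0160 0 0 0 0; 0.02 0.0009 0.0115 0 0 0 0; 0.02 0.0119 0.0367 0 0 0 0; 0.02 0.0329 0.0544 0 0 0 0; 0.02 0.0597 0.0608 0 0 0 0; 0.02 0.0865 0.0547 0 0 0 0; 0.02 0.1077 0.0372 0 0 0 0; 0.02 0.1189 0.0121 0 0 0 0
end deg 506.8270064168236 end rad 8.8458
```

Call:
servo_tool --moves "0.02 0.0059 0.0269 0 0 0 0; 0.02 0.0232 0.0482 0 0 0 0; 0.02 0.0482 0.0597 0 0 0 0; 0.02 0.0757 0.0587 0 0 0 0; 0.02 0.0999 0.0456 0 0 0 0; 0.02 0.1157 0.0231 0 0 0 0; 0.02 0.1198 -0.0041 0 0 0 0; 0.02 0.1113 -0.0302 0 0 0 0; 0.02 0.0921 -0.0499 0 0 0 0; 0.02 0.0661 -0.0589 0 0 0 0; 0.02 0.0388 -0.0553 0 0 0 0; 0.02 0.0160 -0.0399 0 0 0 0; 0.02 0.0024 -0.0160 0 0 0 0; 0.02 0.0009 0.0115 0 0 0 0; 0.02 0.0119 0.0367 0 0 0 0; 0.02 0.0329 0.0544 0 0 0 0"

```text
time: 6.45
ee_pos: [600.6, 135.7, 189.5]
eef_rot: [0.195, 0.981, -0.0, 0.0]
ft_force: [-9.7, -9.2, 8.5]
opening: 30.1
grasp_force: 36.6
```

Run:
```python
from h import *
status()
show(-0.4042+16*.4625,np.arange(1,21)*3.7*.125)
```

```text
t 6.45 pos [600.6 135.7 189.5] rad 61.1 phi 0.715 open 30.1 F [-9.7 -9.2  8.5] dqmax 0.4
rotor (np.float64(4.563577033569016), 7, np.float64(6.6)) (np.float64(4.669416693969902), 7, np.float64(6.5)) w 2.12
0.02 0.0267 0.0065 0 0 0 0; 0.02 0.0535 0.0003 0 0 0 0; 0.02 0.0748 -0.0171 0 0 0 0; 0.02 0.0860 -0.0423 0 0 0 0; 0.02 0.0849 -0.0697 0 0 0 0; 0.02 0.0716 -0.0938 0 0 0 0; 0.02 0.0489 -0.1094 0 0 0 0; 0.02 0.0217 -0.1133 0 0 0 0; 0.02 -0.0044 -0.1046 0 0 0 0; 0.02 -0.0239 -0.0852 0 0 0 0; 0.02 -0.0327 -0.0591 0 0 0 0; 0.02 -0.0289 -0.0319 0 0 0 0; 0.02 -0.0133 -0.0092 0 0 0 0; 0.02 0.0107 0.0042 0 0 0 0; 0.02 0.0382 0.0054 0 0 0 0; 0.02 0.0633 -0.0057 0 0 0 0; 0.02 0.0809 -0.0269 0 0 0 0; 0.02 0.0871 -0.0537 0 0 0 0; 0.02 0.0807 -0.0805 0 0 0 0; 0.02 0.0631 -0.1016 0 0 0 0
end deg 930.8157748136327 end rad 16.2458
```

Call:
servo_tool --moves "0.02 0.0267 0.0065 0 0 0 0; 0.02 0.0535 0.0003 0 0 0 0; 0.02 0.0748 -0.0171 0 0 0 0; 0.02 0.0860 -0.0423 0 0 0 0; 0.02 0.0849 -0.0697 0 0 0 0; 0.02 0.0716 -0.0938 0 0 0 0; 0.02 0.0489 -0.1094 0 0 0 0; 0.02 0.0217 -0.1133 0 0 0 0; 0.02 -0.0044 -0.1046 0 0 0 0; 0.02 -0.0239 -0.0852 0 0 0 0; 0.02 -0.0327 -0.0591 0 0 0 0; 0.02 -0.0289 -0.0319 0 0 0 0"

```text
time: 8.05
ee_pos: [616.2, 94.7, 189.7]
eef_rot: [0.196, 0.981, 0.0, 0.001]
ft_force: [-7.3, 0.0, 5.0]
opening: 29.9
grasp_force: 36.4
```

Run:
```python
from h import *
s=sense();c=optics.capture("side");print(s["time"],rotor(c))
show(-0.4042+28*.4625,np.arange(1,21)*3.7*.125)
```

```text
8.05 (np.float64(1.749764559595056), 7, np.float64(6.6))
0.02 0.0155 0.0227 0 0 0 0; 0.02 0.0396 0.0361 0 0 0 0; 0.02 0.0670 0.0373 0 0 0 0; 0.02 0.0922 0.0262 0 0 0 0; 0.02 0.1097 0.0050 0 0 0 0; 0.02 0.1160 -0.0218 0 0 0 0; 0.02 0.1096 -0.0485 0 0 0 0; 0.02 0.0920 -0.0696 0 0 0 0; 0.02 0.0668 -0.0807 0 0 0 0; 0.02 0.0393 -0.0793 0 0 0 0; 0.02 0.0153 -0.0658 0 0 0 0; 0.02 -0.0001 -0.0430 0 0 0 0; 0.02 -0.0037 -0.0158 0 0 0 0; 0.02 0.0052 0.0103 0 0 0 0; 0.02 0.0247 0.0296 0 0 0 0; 0.02 0.0509 0.0381 0 0 0 0; 0.02 0.0781 0.0341 0 0 0 0; 0.02 0.1006 0.0184 0 0 0 0; 0.02 0.1138 -0.0057 0 0 0 0; 0.02 0.1148 -0.0332 0 0 0 0
end deg 1248.8073511112398 end rad 21.795800000000003
```

Run:
```python
from h import *
p=-0.4042+28*.4625
show(p,np.arange(1,21)*.4875)
show(p+20*.4875,np.arange(1,21)*.4875)
```

```text
0.02 0.0167 0.0237 0 0 0 0; 0.02 0.0425 0.0368 0 0 0 0; 0.02 0.0714 0.0363 0 0 0 0; 0.02 0.0968 0.0223 0 0 0 0; 0.02 0.1126 -0.0019 0 0 0 0; 0.02 0.1153 -0.0308 0 0 0 0; 0.02 0.1041 -0.0575 0 0 0 0; 0.02 0.0817 -0.0758 0 0 0 0; 0.02 0.0533 -0.0816 0 0 0 0; 0.02 0.0255 -0.0734 0 0 0 0; 0.02 0.0049 -0.0531 0 0 0 0; 0.02 -0.0039 -0.0255 0 0 0 0; 0.02 0.0013 0.0030 0 0 0 0; 0.02 0.0192 0.0258 0 0 0 0; 0.02 0.0457 0.0375 0 0 0 0; 0.02 0.0746 0.0354 0 0 0 0; 0.02 0.0991 0.0200 0 0 0 0; 0.02 0.1136 -0.0050 0 0 0 0; 0.02 0.1147 -0.0340 0 0 0 0; 0.02 0.1021 -0.0600 0 0 0 0
end deg 1277.455240867781 end rad 22.295800000000003
0.02 -0.0234 -0.0171 0 0 0 0; 0.02 -0.0520 -0.0213 0 0 0 0; 0.02 -0.0793 -0.0116 0 0 0 0; 0.02 -0.0988 0.0098 0 0 0 0; 0.02 -0.1061 0.0378 0 0 0 0; 0.02 -0.0994 0.0660 0 0 0 0; 0.02 -0.0803 0.0877 0 0 0 0; 0.02 -0.0532 0.0980 0 0 0 0; 0.02 -0.0244 0.0943 0 0 0 0; 0.02 -0.0008 0.0777 0 0 0 0; 0.02 0.0124 0.0519 0 0 0 0; 0.02 0.0119 0.0229 0 0 0 0; 0.02 -0.0022 -0.0024 0 0 0 0; 0.02 -0.0264 -0.0183 0 0 0 0; 0.02 -0.0552 -0.0209 0 0 0 0; 0.02 -0.0820 -0.0097 0 0 0 0; 0.02 -0.1003 0.0127 0 0 0 0; 0.02 -0.1061 0.0411 0 0 0 0; 0.02 -0.0978 0.0688 0 0 0 0; 0.02 -0.0775 0.0895 0 0 0 0
end deg 1836.0890911203335 end rad 32.0458
```

Call:
servo_tool --moves "0.02 0.0167 0.0237 0 0 0 0; 0.02 0.0425 0.0368 0 0 0 0; 0.02 0.0714 0.0363 0 0 0 0; 0.02 0.0968 0.0223 0 0 0 0; 0.02 0.1126 -0.0019 0 0 0 0; 0.02 0.1153 -0.0308 0 0 0 0; 0.02 0.1041 -0.0575 0 0 0 0; 0.02 0.0817 -0.0758 0 0 0 0; 0.02 0.0533 -0.0816 0 0 0 0; 0.02 0.0255 -0.0734 0 0 0 0; 0.02 0.0049 -0.0531 0 0 0 0; 0.02 -0.0039 -0.0255 0 0 0 0; 0.02 0.0013 0.0030 0 0 0 0; 0.02 0.0192 0.0258 0 0 0 0; 0.02 0.0457 0.0375 0 0 0 0; 0.02 0.0746 0.0354 0 0 0 0; 0.02 0.0991 0.0200 0 0 0 0; 0.02 0.1136 -0.0050 0 0 0 0; 0.02 0.1147 -0.0340 0 0 0 0; 0.02 0.1021 -0.0600 0 0 0 0"

```text
time: 10.6
ee_pos: [497.0, 78.1, 189.8]
eef_rot: [0.194, 0.981, 0.001, 0.0]
ft_force: [8.2, 2.2, 1.9]
opening: 29.8
grasp_force: 36.4
```

Run:
```python
from h import *
s=sense();c=optics.capture("side");print(s["time"],rotor(c),s["ft_force"],s["opening"])
```

```text
10.6 (np.float64(1.5911918194584107), 6, np.float64(5.6)) [8.18591689 2.2315717  1.89883287] 29.80724816628908
```

Call:
servo_tool --moves "0.02 -0.0234 -0.0171 0 0 0 0; 0.02 -0.0520 -0.0213 0 0 0 0; 0.02 -0.0793 -0.0116 0 0 0 0; 0.02 -0.0988 0.0098 0 0 0 0; 0.02 -0.1061 0.0378 0 0 0 0; 0.02 -0.0994 0.0660 0 0 0 0; 0.02 -0.0803 0.0877 0 0 0 0; 0.02 -0.0532 0.0980 0 0 0 0; 0.02 -0.0244 0.0943 0 0 0 0; 0.02 -0.0008 0.0777 0 0 0 0; 0.02 0.0124 0.0519 0 0 0 0; 0.02 0.0119 0.0229 0 0 0 0; 0.02 -0.0022 -0.0024 0 0 0 0; 0.02 -0.0264 -0.0183 0 0 0 0; 0.02 -0.0552 -0.0209 0 0 0 0; 0.02 -0.0820 -0.0097 0 0 0 0; 0.02 -0.1003 0.0127 0 0 0 0; 0.02 -0.1061 0.0411 0 0 0 0; 0.02 -0.0978 0.0688 0 0 0 0; 0.02 -0.0775 0.0895 0 0 0 0"

```text
time: 13.15
ee_pos: [603.9, 131.8, 189.5]
eef_rot: [0.195, 0.981, -0.0, 0.0]
ft_force: [-10.7, -8.7, 8.6]
opening: 30.2
grasp_force: 37.3
```

Run:
```python
from h import *
s=sense();c=optics.capture("side");print(s["time"],rotor(c),s["ft_force"],s["opening"])
show(32.0458,np.arange(1,21)*.4875)
```

```text
13.15 (np.float64(1.6381094523810305), 6, np.float64(5.7)) [-10.65483668  -8.7220331    8.56341884] 30.19024569553807
0.02 0.0276 0.0088 0 0 0 0; 0.02 0.0561 0.0036 0 0 0 0; 0.02 0.0788 -0.0143 0 0 0 0; 0.02 0.0905 -0.0408 0 0 0 0; 0.02 0.0885 -0.0697 0 0 0 0; 0.02 0.0731 -0.0943 0 0 0 0; 0.02 0.0480 -0.1088 0 0 0 0; 0.02 0.0191 -0.1098 0 0 0 0; 0.02 -0.0070 -0.0972 0 0 0 0; 0.02 -0.0241 -0.0738 0 0 0 0; 0.02 -0.0283 -0.0452 0 0 0 0; 0.02 -0.0186 -0.0179 0 0 0 0; 0.02 0.0028 0.0016 0 0 0 0; 0.02 0.0309 0.0089 0 0 0 0; 0.02 0.0590 0.0022 0 0 0 0; 0.02 0.0808 -0.0170 0 0 0 0; 0.02 0.0910 -0.0441 0 0 0 0; 0.02 0.0874 -0.0728 0 0 0 0; 0.02 0.0707 -0.0965 0 0 0 0; 0.02 0.0449 -0.1096 0 0 0 0
end deg 2394.722941372886 end rad 41.7958
```

Call:
servo_tool --moves "0.02 0.0276 0.0088 0 0 0 0; 0.02 0.0561 0.0036 0 0 0 0; 0.02 0.0788 -0.0143 0 0 0 0; 0.02 0.0905 -0.0408 0 0 0 0; 0.02 0.0885 -0.0697 0 0 0 0; 0.02 0.0731 -0.0943 0 0 0 0; 0.02 0.0480 -0.1088 0 0 0 0; 0.02 0.0191 -0.1098 0 0 0 0; 0.02 -0.0070 -0.0972 0 0 0 0; 0.02 -0.0241 -0.0738 0 0 0 0; 0.02 -0.0283 -0.0452 0 0 0 0; 0.02 -0.0186 -0.0179 0 0 0 0; 0.02 0.0028 0.0016 0 0 0 0; 0.02 0.0309 0.0089 0 0 0 0; 0.02 0.0590 0.0022 0 0 0 0; 0.02 0.0808 -0.0170 0 0 0 0; 0.02 0.0910 -0.0441 0 0 0 0; 0.02 0.0874 -0.0728 0 0 0 0; 0.02 0.0707 -0.0965 0 0 0 0; 0.02 0.0449 -0.1096 0 0 0 0"

```text
time: 15.7
ee_pos: [519.5, 45.9, 189.7]
eef_rot: [0.195, 0.981, 0.001, -0.0]
ft_force: [3.1, 5.0, 5.3]
opening: 29.7
grasp_force: 37.1
```

Run:
```python
from h import *
s=sense();c=optics.capture("side");print(s["time"],rotor(c),s["ft_force"],s["opening"])
show(41.7958,np.arange(1,9)*.4875)
```

```text
15.7 (np.float64(1.6757564837275178), 6, np.float64(5.6)) [3.07293046 5.02140614 5.27142201] 29.670037446313213
0.02 -0.0290 0.0007 0 0 0 0; 0.02 -0.0542 0.0148 0 0 0 0; 0.02 -0.0699 0.0391 0 0 0 0; 0.02 -0.0724 0.0680 0 0 0 0; 0.02 -0.0611 0.0946 0 0 0 0; 0.02 -0.0386 0.1129 0 0 0 0; 0.02 -0.0102 0.1185 0 0 0 0; 0.02 0.0175 0.1101 0 0 0 0
end deg 2618.176481473907 end rad 45.6958
```

Rotor held about 2.48 rad/s for over 7 s. Winding down now.

Run:
```python
from h import *
show(41.7958,np.cumsum([.4,.3,.2,.12,.05]))
```

```text
0.02 -0.0238 -0.0005 0 0 0 0; 0.02 -0.0408 0.0053 0 0 0 0; 0.02 -0.0508 0.0118 0 0 0 0; 0.02 -0.0562 0.0167 0 0 0 0; 0.02 -0.0582 0.0189 0 0 0 0
end deg 2456.0294254518844 end rad 42.86580000000001
```

Call:
servo_tool --moves "0.02 -0.0238 -0.0005 0 0 0 0; 0.02 -0.0408 0.0053 0 0 0 0; 0.02 -0.0508 0.0118 0 0 0 0; 0.02 -0.0562 0.0167 0 0 0 0; 0.02 -0.0582 0.0189 0 0 0 0; 0.02 -0.0582 0.0189 0 0 0 0; 0.02 -0.0582 0.0189 0 0 0 0; 0.02 -0.0582 0.0189 0 0 0 0; 0.02 -0.0582 0.0189 0 0 0 0; 0.02 -0.0582 0.0189 0 0 0 0; 0.02 -0.0582 0.0189 0 0 0 0; 0.02 -0.0582 0.0189 0 0 0 0; 0.02 -0.0582 0.0189 0 0 0 0; 0.02 -0.0582 0.0189 0 0 0 0"

```text
time: 17.5
ee_pos: [582.1, 41.1, 190.0]
eef_rot: [0.196, 0.981, -0.0, 0.002]
ft_force: [3.7, -7.1, 7.5]
opening: 30.1
grasp_force: 37.4
```

Run:
```python
from h import *
status()
p=42.8658
show(p,np.arange(1,9)*.25)   # 2 rad/s
show(p,np.cumsum([.1]+[.2]*13))   # 1.6 rad/s
```

```text
t 17.5 pos [582.1  41.1 190. ] rad 61.1 phi 5.182 open 30.1 F [ 3.7 -7.1  7.5] dqmax 0.0
rotor (np.float64(3.833306770912457), 7, np.float64(6.7)) (np.float64(3.8367089092611115), 7, np.float64(6.7)) w 0.07
0.02 -0.0084 0.0124 0 0 0 0; 0.02 -0.0135 0.0264 0 0 0 0; 0.02 -0.0150 0.0413 0 0 0 0; 0.02 -0.0127 0.0561 0 0 0 0; 0.02 -0.0069 0.0699 0 0 0 0; 0.02 0.0022 0.0818 0 0 0 0; 0.02 0.0140 0.0910 0 0 0 0; 0.02 0.0276 0.0971 0 0 0 0
end deg 2570.6209844780487 end rad 44.8658
0.02 -0.0037 0.0047 0 0 0 0; 0.02 -0.0097 0.0151 0 0 0 0; 0.02 -0.0135 0.0264 0 0 0 0; 0.02 -0.0150 0.0383 0 0 0 0; 0.02 -0.0141 0.0503 0 0 0 0; 0.02 -0.0108 0.0618 0 0 0 0; 0.02 -0.0053 0.0724 0 0 0 0; 0.02 0.0022 0.0818 0 0 0 0; 0.02 0.0114 0.0894 0 0 0 0; 0.02 0.0220 0.0951 0 0 0 0; 0.02 0.0334 0.0986 0 0 0 0; 0.02 0.0454 0.0997 0 0 0 0; 0.02 0.0573 0.0984 0 0 0 0; 0.02 0.0687 0.0948 0 0 0 0
end deg 2610.7280301372066 end rad 45.5658
```

Run:
```python
from h import *
show(42.8658,np.cumsum([.12]+[.25]*13+[.15]))
```

```text
0.02 -0.0044 0.0057 0 0 0 0; 0.02 -0.0113 0.0190 0 0 0 0; 0.02 -0.0147 0.0335 0 0 0 0; 0.02 -0.0144 0.0485 0 0 0 0; 0.02 -0.0103 0.0629 0 0 0 0; 0.02 -0.0029 0.0759 0 0 0 0; 0.02 0.0076 0.0866 0 0 0 0; 0.02 0.0203 0.0944 0 0 0 0; 0.02 0.0346 0.0988 0 0 0 0; 0.02 0.0496 0.0995 0 0 0 0; 0.02 0.0642 0.0965 0 0 0 0; 0.02 0.0777 0.0900 0 0 0 0; 0.02 0.0891 0.0803 0 0 0 0; 0.02 0.0978 0.0682 0 0 0 0; 0.02 0.1015 0.0600 0 0 0 0
end deg 2657.710569337934 end rad 46.3858
```

Call:
servo_tool --moves "0.02 -0.0044 0.0057 0 0 0 0; 0.02 -0.0113 0.0190 0 0 0 0; 0.02 -0.0147 0.0335 0 0 0 0; 0.02 -0.0144 0.0485 0 0 0 0; 0.02 -0.0103 0.0629 0 0 0 0; 0.02 -0.0029 0.0759 0 0 0 0; 0.02 0.0076 0.0866 0 0 0 0; 0.02 0.0203 0.0944 0 0 0 0; 0.02 0.0346 0.0988 0 0 0 0; 0.02 0.0496 0.0995 0 0 0 0; 0.02 0.0642 0.0965 0 0 0 0; 0.02 0.0777 0.0900 0 0 0 0; 0.02 0.0891 0.0803 0 0 0 0; 0.02 0.0978 0.0682 0 0 0 0; 0.02 0.1015 0.0600 0 0 0 0; 0.02 0.1015 0.0600 0 0 0 0; 0.02 0.1015 0.0600 0 0 0 0; 0.02 0.1015 0.0600 0 0 0 0; 0.02 0.1015 0.0600 0 0 0 0; 0.02 0.1015 0.0600 0 0 0 0"

```text
time: 20.1
ee_pos: [511.2, 136.1, 189.7]
eef_rot: [0.195, 0.981, 0.0, 0.001]
ft_force: [5.2, -4.2, 4.5]
opening: 30.2
grasp_force: 37.2
```

Run:
```python
from h import *
status()
print(rotor(optics.capture("top")))
```

```text
t 20.1 pos [511.2 136.1 189.7] rad 59.3 phi 2.389 open 30.2 F [ 5.2 -4.2  4.5] dqmax 0.0
rotor (np.float64(5.252654760493162), 7, np.float64(6.5)) (np.float64(5.263737994295671), 7, np.float64(6.6)) w 0.22
(np.float64(5.258942265280264), 4, np.float64(4.0))
```

Run:
```python
from h import *
show(46.3858,np.cumsum([.12]+[.25]*8+[.15]))
```

```text
0.02 0.0020 -0.0069 0 0 0 0; 0.02 0.0035 -0.0218 0 0 0 0; 0.02 0.0013 -0.0366 0 0 0 0; 0.02 -0.0046 -0.0504 0 0 0 0; 0.02 -0.0136 -0.0623 0 0 0 0; 0.02 -0.0253 -0.0716 0 0 0 0; 0.02 -0.0390 -0.0777 0 0 0 0; 0.02 -0.0537 -0.0802 0 0 0 0; 0.02 -0.0686 -0.0790 0 0 0 0; 0.02 -0.0773 -0.0766 0 0 0 0
end deg 2787.7719888326315 end rad 48.65580000000001
```

Call:
servo_tool --moves "0.02 0.0020 -0.0069 0 0 0 0; 0.02 0.0035 -0.0218 0 0 0 0; 0.02 0.0013 -0.0366 0 0 0 0; 0.02 -0.0046 -0.0504 0 0 0 0; 0.02 -0.0136 -0.0623 0 0 0 0; 0.02 -0.0253 -0.0716 0 0 0 0; 0.02 -0.0390 -0.0777 0 0 0 0; 0.02 -0.0537 -0.0802 0 0 0 0; 0.02 -0.0686 -0.0790 0 0 0 0; 0.02 -0.0773 -0.0766 0 0 0 0; 0.02 -0.0773 -0.0766 0 0 0 0; 0.02 -0.0773 -0.0766 0 0 0 0; 0.02 -0.0773 -0.0766 0 0 0 0; 0.02 -0.0773 -0.0766 0 0 0 0; 0.02 -0.0773 -0.0766 0 0 0 0; 0.02 -0.0773 -0.0766 0 0 0 0"

```text
time: 22.25
ee_pos: [552.9, 34.9, 189.8]
eef_rot: [0.196, 0.981, -0.0, 0.001]
ft_force: [-0.2, -7.8, 11.4]
opening: 29.7
grasp_force: 37.7
```

Run:
```python
from h import *
status()
c=optics.capture("top");print(rotor(c))
s=optics.capture("side")
b=np.hstack([cv2.resize(c["image"][165:285,185:265],(400,600),interpolation=cv2.INTER_CUBIC),cv2.resize(s["image"][170:250,200:280],(400,600),interpolation=cv2.INTER_CUBIC)])
cv2.imwrite("pics/chk.png",b[:,:,::-1])
```

```text
t 22.25 pos [552.9  34.9 189.8] rad 60.7 phi 4.686 open 29.7 F [-0.2 -7.8 11.4] dqmax 0.0
rotor (np.float64(6.131324084607658), 7, np.float64(6.7)) (np.float64(6.13387410269555), 7, np.float64(6.7)) w 0.05
(np.float64(6.130547033198736), 2, np.float64(2.0))
```

View pics/chk.png

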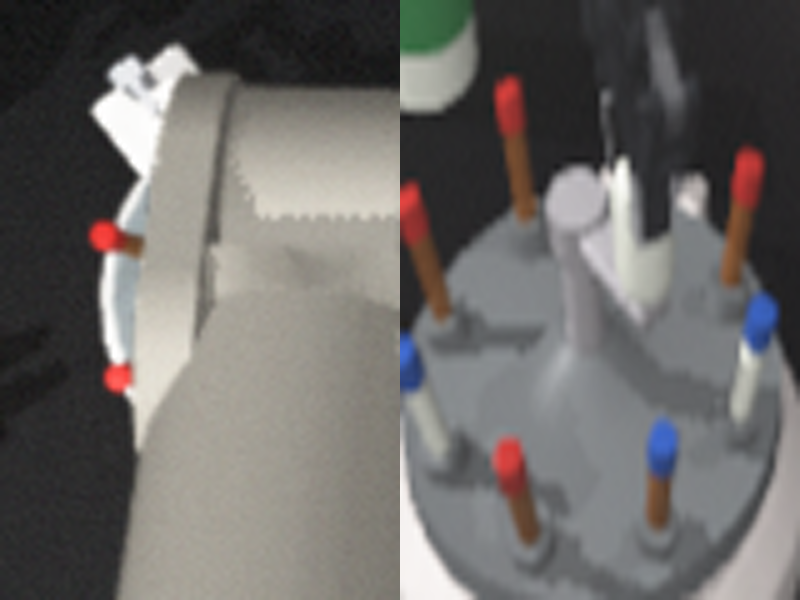

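Side view: rotor at rest at about -0.15 rad (tab short of the pointer, hidden behind the hand), knob well held. One small nudge of about 0.15 rad.

Run:
```python
from h import *
show(48.6558,np.cumsum([.25,.25,.22]))
```

```text
0.02 -0.0133 0.0069 0 0 0 0; 0.02 -0.0244 0.0169 0 0 0 0; 0.02 -0.0319 0.0277 0 0 0 0
end deg 2829.02495008205 end rad 49.3758
```

Call:
servo_tool --moves "0.02 -0.0133 0.0069 0 0 0 0; 0.02 -0.0244 0.0169 0 0 0 0; 0.02 -0.0319 0.0277 0 0 0 0; 0.02 -0.0319 0.0277 0 0 0 0; 0.02 -0.0319 0.0277 0 0 0 0; 0.02 -0.0319 0.0277 0 0 0 0; 0.02 -0.0319 0.0277 0 0 0 0; 0.02 -0.0319 0.0277 0 0 0 0; 0.02 -0.0319 0.0277 0 0 0 0; 0.02 -0.0319 0.0277 0 0 0 0"

```text
time: 23.7
ee_pos: [593.6, 48.7, 190.0]
eef_rot: [0.195, 0.981, 0.0, 0.002]
ft_force: [4.4, -6.1, 6.4]
opening: 30.2
grasp_force: 37.3
```

Run:
```python
from h import *
status()
c=optics.capture("top");print(rotor(c))
```

```text
t 23.7 pos [593.6  48.7 190. ] rad 61.1 phi 5.407 open 30.2 F [ 4.4 -6.1  6.4] dqmax 0.0
rotor (np.float64(0.01714475184389863), 7, np.float64(6.7)) (np.float64(0.01714475184389863), 7, np.float64(6.7)) w 0.0
(np.float64(0.007575849049713423), 1, np.float64(1.0))
```

Call:
servo_tool --moves "0.05 0 0 0 0 0 0; 0.08 0 0 0 0 0 0; 0.08 0 0 0 0 0 0; 0.08 0 0 0 0 0 0; 0.08 0 0 -0.02 0 0 0; 0.08 0 0 -0.05 0 0 0; 0.08 0 0 -0.09 0 0 0; 0.08 0 0 -0.13 0 0 0; 0.08 0.03 0 -0.15 0 0 0; 0.08 0.07 0 -0.15 0 0 0; 0.08 0.11 0 -0.15 0 0 0; 0.08 0.14 0 -0.15 0 0 0; 0.08 0.14 0 -0.15 0 0 0; 0.08 0.14 0 -0.15 0 0 0"

```text
time: 25.6
ee_pos: [463.5, 102.7, 339.6]
eef_rot: [0.195, 0.981, 0.001, 0.0]
ft_force: [1.1, -0.1, -0.8]
opening: 79.9
grasp_force: 0.0
```

Run:
```python
from h import *
status()
c=optics.capture("top");print(rotor(c))
w=optics.capture("side")
b=np.hstack([cv2.resize(c["image"][165:245,185:265],(400,400),interpolation=cv2.INTER_CUBIC),cv2.resize(w["image"][170:250,200:280],(400,400),interpolation=cv2.INTER_CUBIC)])
cv2.imwrite("pics/chk2.png",b[:,:,::-1])
```

```text
t 25.6 pos [463.5 102.7 339.6] rad 91.3 phi 3.064 open 79.9 F [ 1.1 -0.1 -0.8] dqmax 0.02
rotor (np.float64(0.016541817935846637), 7, np.float64(6.7)) (np.float64(0.016541817935846637), 7, np.float64(6.7)) w 0.0
(np.float64(0.0063358681801714), 5, np.float64(5.0))
```

View pics/chk2.png

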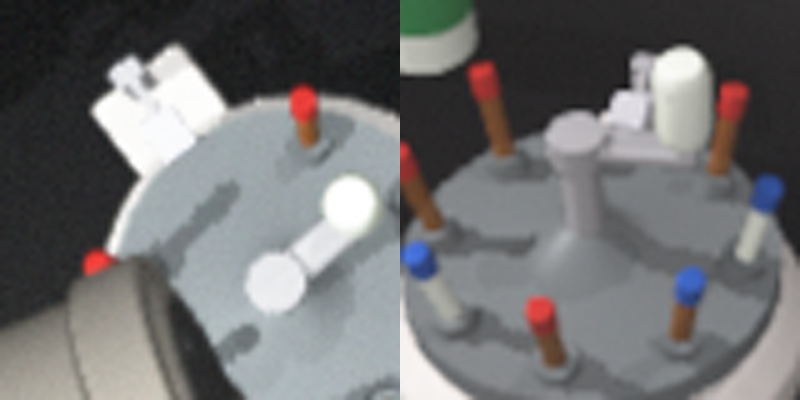

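Left half: the tab, near (168,130), sits in line with the pointer finger, near (150,95). Right half: the hand is clear of the knob. Handing in.

```bash
python3 -c "
from cell import r
print(r.job_done())"
```

```text
the job is handed in; nothing more can be done
None
```

Job handed in at about 26 s of the 58 s allowed, verdict not shown: the rotor averaged 2.4–2.5 rad/s for over 7 s, then came to rest about 0.01–0.02 rad (2 mm) from the pointer, with the knob released and the arm drawn back.

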